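# Hold the hand refractometer up to the reading lamp

### The job

Draw the hand refractometer (the round tube with the slanted prism head) out of its sloping holder, lift it to the reading lamp and turn it level with its clear cover plate on top, its prism end pointing straight at the middle of the lamp's window, a few centimetres (about 2 to 7) away from it. Finish while holding it there, raised and still: do not put it down or let go. Do not bump the lamp with it, leave the flat pen meter in its own holder, and leave the other things on the bench where they stand.

Things in the scene. Friction and masses are not known exactly. Their poses are not given: they have to be found in the camera images.
- refractometer: Loose hand refractometer, about 0.18 kg, 170 long: round tube 30 mm across (rubber eyepiece x -85 to -50, bare aluminium to +35), flat prism head 24 wide, x +35 to +85. Origin mid-length on the axis, near its balance point; +x to prism end, +z out of the clear cover plate. Starts eyepiece down in holder_a, lowest 54 mm in the pocket, leaning 40 deg from upright, plate side up.
- prism_end (a point): Tip of the prism head, on the tube's axis, 85 mm from the refractometer's origin along its +x.
- eyepiece_end (a point): Eyepiece end of the tube, on the axis, 85 mm from the refractometer's origin along its -x.
- holder_a: Fixed sloping holder with the refractometer. Base 150 x 80 x 10 mm; square pocket 50 outside, 38 inside, 54 deep, leaning 40 deg from upright toward the holder's +x; its lower wall runs on 45 mm past the mouth as a tongue 18 wide, 6 thick under the tube, propped by a 16 wide post. Origin under the base, 10 mm behind its middle, z up.
- holder_a_mouth (a point): Middle of the mouth of holder_a's pocket.
- holder_b: A second holder, the same as holder_a, fixed; it carries the pen meter. The two holders stand side by side and may have changed places.
- holder_b_mouth (a point): Middle of the mouth of holder_b's pocket.
- pen_meter: Loose flat white pen meter, a rectangular bar 150 x 32 x 20 mm with a small display, about 0.12 kg, in holder_b; not to be taken. Origin in its middle, x along its length upward, z out of the display.
- lamp: Fixed reading lamp: round base (radius 70 mm), a post, and a box head 34 mm deep, 130 mm wide and 100 mm tall, its middle 235 mm above the bench, its top at 285 mm. Its window is on the -x face; its x axis points from the window into the head. Origin on the bench under the window's middle.
- lamp_window (a point): Middle of the lamp's window, 235 mm above the bench, window 100 x 74 mm. Axes as the lamp's: x horizontal into the lamp (the window looks along -x), z up.
- sample_bottle: Bystander, loose: white bottle, radius 30, height 130 mm; origin under its foot.
- sample_jar: Bystander, loose: jar, radius 30, height 75 mm; origin under its foot.
- beaker: Bystander, loose: glass beaker, radius 34, height 85 mm; origin under its foot.
- dish: Bystander, loose: shallow white dish, radius 40, height 16 mm; origin under its foot.
- spatula: Bystander, loose: steel spatula 170 mm long lying flat; origin in the middle of its underside.
There are look-alikes about, which are no part of the job. Leave any orange look-alike of the holder_a alone.

How it is judged:
On the way:
1. the refractometer is drawn clear of its holder in the fingers (contact force between refractometer and the fingers above 1 N and contact force between refractometer and holder_a below 0.2 N and contact force between refractometer and holder_b below 0.2 N and contact force between refractometer and lamp below 0.2 N and distance between eyepiece_end and holder_a_mouth above 0.02 m and height (world z) of eyepiece_end above 0.1 m), for 0.1 s.
At the end, for the whole second after the job is handed in: Held by the fingers alone, still, middle over 180 mm high; cover plate up and axis square to the window, each within 0.25 rad; prism end 12 to 85 mm before the window, within 30 mm of its centre line sideways and in height; no contact with lamp or holders; pen meter in its holder (contact force between refractometer and the fingers above 1 N and contact force between refractometer and holder_a below 0.2 N and contact force between refractometer and holder_b below 0.2 N and contact force between refractometer and lamp below 0.2 N and height (world z) of refractometer above 0.18 m and angle between refractometer's own z axis and vertical below 0.25 rad and angle between the x axis of refractometer and the x axis of lamp_window, either way round below 0.25 rad and x of prism_end in the frame of lamp_window between -0.085 and -0.012 m and y of prism_end in the frame of lamp_window between -0.03 and 0.03 m and z of prism_end in the frame of lamp_window between -0.03 and 0.03 m and x of eyepiece_end in the frame of lamp_window below -0.15 m and linear speed of refractometer below 0.03 m/s and angular speed of refractometer below 0.2 rad/s and distance between pen_meter and holder_b_mouth below 0.05 m); the arm keeps its last pose, push and grip.
It fails at once if the refractometer bumps the lamp (contact force between refractometer and lamp above 2 N).
It fails at once if the pen meter is disturbed (distance of pen_meter from where it was at the start of the episode above 0.03 m).
It fails at once if another thing on the bench is displaced (distance of any of sample_bottle, sample_jar, beaker, dish, spatula from where it was at the start of the episode above 0.03 m).
It also fails if it takes over 35 s, if anything falls off the work surface, if the arm or the gripper's body presses on something with over 40 N, if the wrist force passes 120 N, or if a joint passes its speed limit or range.

### The arm

A 7-joint arm with a two-finger parallel gripper is mounted at the origin on the work surface. World frame = base frame: x ahead of the robot, y to its left, z up, the work surface at z = 0. Lengths are in m, angles in rad, forces in N, time in s.
With the tool pointing down it reaches from about 0.4 to 0.875 m from the base axis. Payload 6.5 kg.
Tool frame: the origin (TCP) lies between the finger pads; the fingertips stand 19 mm ahead of it and the grasp point (between the pads) is the TCP (bot.tip_reach is the z of the fingertips in the tool frame, in m); z points along the fingers, y is the line along which they close (so a half turn about z gives the same grasp; the last joint's range is limited). The gripper opens to 85 mm and grips with 20 to 120 N. Pads are 22 mm wide; open, the fingers measure 114 mm over their backs; the gripper's body (76 mm by 85 mm) begins 54 mm behind the grasp point. The pads swing forward as they close: fully open they stand 13 mm farther back than shut.
Start: joints at [-1.227, 0.536, -0.004, 1.538, 0.003, 1.067, -0.071], TCP at [0.259, 0.596, 0.25] pointing down, gripper open.
Joint ranges: [-2.7, 2.7], [-0.37, 2.16], [-1.27, 1.26], [0.24, 2.4], [-1.31, 4.45], [0.19, 1.91], [-2.76, 2.76]. Speed limits (rad/s): [2.39, 2.39, 3.14, 3.14, 3.14, 3.14, 3.14].

### API

Orientations are given as a unit quaternion [x, y, z, w].
In Python, from plant import bot gives the robot as it stands.
- The arm moves only by the shell command python3 -m handwheel 'ROWS' [FORCE]. ROWS is JSON, one flat list of numbers, 7 for each row, row after row: the shift along the world's x, y, z normalised to -1 to 1, where 1 is 0.05 m, then the turn, a rotation vector about the world's x, y, z normalised to -1 to 1, where 1 is pi rad, then the opening, from 0 (shut) to 1 (fully open). A call has 1 to 12 rows; each row shifts and turns the commanded pose from where the row before left it; what a row does not reach is not made up. A row lasts 1/10 s, in which the tool goes at most 50 mm and 8.59 degrees, less where a joint would pass 70% of its speed; a pose out of reach is approached as far as the arm can. A call with a number of a shift or a turn outside -1 to 1 is refused whole. A call with a gripper value outside its range is refused whole. The fingers move at their own pace and stop on an object; FORCE is the grip in N (left out, the last holds). Time passes only in rows, so rows that do not move let the fingers close. It gives the time, the measured TCP pose, the force, the opening and the grip force at its end, in the units of the state.
- bot.state(): the state, without advancing time (a new reading comes with each control period).
- bot.snapshot(name): name is "side" or "top" or "wrist"; returns (picture, depth): 384x512x3 uint8, red, green, blue; 384x512 float32, m along the optical axis (not along the pixel's ray), 0 where there is no reading.
- bot.camera_info(name): a dict with "fx", "fy", "cx", "cy" (pixels), "position" and "attitude" of the camera in the world. Camera axes: x right, y up, looking along -z (the intrinsics and any distortion apply to the point x, -y, -z); pixel columns grow to the right and rows downward; lengths in m; the calibration is good to about 2 mm. A picture is of the moment at which its call begins: read the wrist's pose just before it. camera_info takes no time and is no camera call; for the wrist camera it gives the pose at the moment of the call.
- bot.sign_off(): hands the job in; it is judged then, once.
Trained networks look in the newest picture that a camera, given by its name, has taken for a name from the list of things; names that differ only in an ending like _2 or _b are one class to them, and where a whole thing is asked for, a point or a joint stands for the part that bears it (a point fixed in the world has none). Each returns a list of dicts, best first, with "confidence" (0 to 1); they miss things now and then, are a little off and sometimes report something else, mostly with a low value. They report only what shows in the picture. A call takes as long as a camera call. They do not tell look-alikes from the thing itself.
- bot.boxes_of(thing, camera): "bbox" ([left, top, width, height] in pixels, round what is visible of it).
- bot.tip_of(thing, camera): "location" ([column, row] in pixels: a listed point, or the origin of a listed thing).
The state is a dict: "clock": time; "q": joint angles; "joint_vel": joint speeds; "tau": joint torques, N m; "position": TCP position; "orientation": TCP orientation; "force": force on the tool from outside, world axes, zero at the start; "moment": the same for the moment, N m; "opening": finger opening in m; "finger_force": force on a finger pad.
Only numpy, scipy, OpenCV 4.12 (cv2) and the standard library are available. Lean on these libraries where they do the work, as an engineer would, in place of code of your own. Each camera call takes 0.05 s, during which the arm holds its last target. There are 200 camera calls.

## Working session

There is one attempt and no reset: what is moved stays moved. The work goes in short steps, Python scripts to look and compute and a shell command to move; the robot and the scene stay as the last step left them, time stands still between calls to the robot, and variables do not carry over. Pictures are saved under pics/ and viewed, at most 10 in all, crops included, and the job is handed in when it is done.

```bash
ls; mkdir -p pics
cat > h.py <<'E'
import numpy as np, cv2
from scipy.spatial.transform import Rotation as R
from plant import bot
def cam(n):
    i=bot.camera_info(n); return i
def cloud(n,d,i):
    v,u=np.mgrid[0:384,0:512]
    p=np.stack([(u-i['cx'])/i['fx']*d,-(v-i['cy'])/i['fy']*d,-d],-1)
    a=np.array(i['attitude'])
    r=R.from_quat(a) if a.shape==(4,) else R.from_matrix(a)
    return r.apply(p.reshape(-1,3)).reshape(p.shape)+np.array(i['position'])
E
python3 - <<'E'
from h import *
for n in ('top','side'):
    i=cam(n); print({k:(np.round(v,3).tolist() if not isinstance(v,str) else v) for k,v in i.items()})
    p,d=bot.snapshot(n); i=cam(n)
    cv2.imwrite(f'pics/{n}.png',p[...,::-1]); W=cloud(n,d,i); np.savez(f'{n}.npz',p=p,d=d,W=W)
    for t in ['refractometer','prism_end','eyepiece_end','holder_a','holder_a_mouth','pen_meter','lamp','lamp_window','sample_bottle','sample_jar','beaker','dish','spatula']:
        for r in bot.tip_of(t,n)[:3]:
            u,v=np.round(r['location']).astype(int); 
            w=W[min(max(v,0),383),min(max(u,0),511)]
            print(n,t,round(r['confidence'],2),u,v,w.round(3))
print(bot.state())
E
```

```text
pics
{'fx': 442.43, 'fy': 442.43, 'cx': 254.889, 'cy': 189.555, 'position': [0.459, 0.057, 1.344], 'attitude': [-0.033, 0.037, 0.707, -0.705]}
top refractometer 0.76 382 210 [ 0.523 -0.303  0.121]
top prism_end 0.56 386 231 [ 0.464 -0.298  0.167]
top prism_end 0.23 117 213 [0.521 0.465 0.004]
top eyepiece_end 0.55 307 151 [ 0.694 -0.101  0.092]
top holder_a 0.65 275 218 [ 0.503 -0.009  0.064]
top holder_a_mouth 0.65 305 149 [ 0.7   -0.096  0.091]
top holder_a_mouth 0.62 382 132 [ 0.76  -0.332  0.046]
top holder_a_mouth 0.21 117 216 [0.501 0.38  0.282]
top pen_meter 0.6 272 215 [0.511 0.001 0.091]
top pen_meter 0.58 272 229 [0.471 0.001 0.104]
top lamp 0.93 140 215 [0.515 0.395 0.007]
top lamp_window 0.7 117 215 [0.504 0.384 0.27 ]
top sample_bottle 0.83 304 149 [ 0.701 -0.093  0.088]
top beaker 0.93 207 243 [0.431 0.193 0.002]
top beaker 0.59 276 218 [ 0.503 -0.012  0.069]
top beaker 0.52 272 231 [0.466 0.002 0.109]
top spatula 0.69 200 136 [0.757 0.217 0.006]
{'fx': 415.491, 'fy': 415.491, 'cx': 253.005, 'cy': 190.326, 'position': [0.513, -0.913, 0.744], 'attitude': [0.492, -0.022, 
[... 1014 characters left out ...]
clock': 1.4, 'q': array([-1.22720653,  0.53641999, -0.00439429,  1.53791411,  0.00259621,
        1.0673154 , -0.07120815]), 'joint_vel': array([-0.00165292,  0.000263  , -0.00062771, -0.00082285, -0.00019741,
       -0.00194675, -0.00102567]), 'tau': array([ 1.42708450e-04, -5.83324564e+01,  1.04780730e+00, -2.59438026e+01,
        1.23782287e-02,  1.90534149e-03, -6.76814551e-07]), 'position': array([0.25896447, 0.59616192, 0.25027147]), 'orientation': array([ 2.03453650e-01,  9.79084578e-01, -2.72598065e-05,  1.05767104e-05]), 'force': array([0.77227149, 0.16511173, 0.96279392]), 'moment': array([ 0.05713974, -0.0002332 , -0.05466155]), 'finger_force': 0.0, 'opening': 0.08493967126510676}
```

```bash
python3 -c "
import cv2
for n in('top','side'):
    cv2.imwrite(f'pics/{n}_2.png',cv2.resize(cv2.imread(f'pics/{n}.png'),(768,576),interpolation=cv2.INTER_CUBIC))"
```

```text
(no output)
```

View pics/top_2.png

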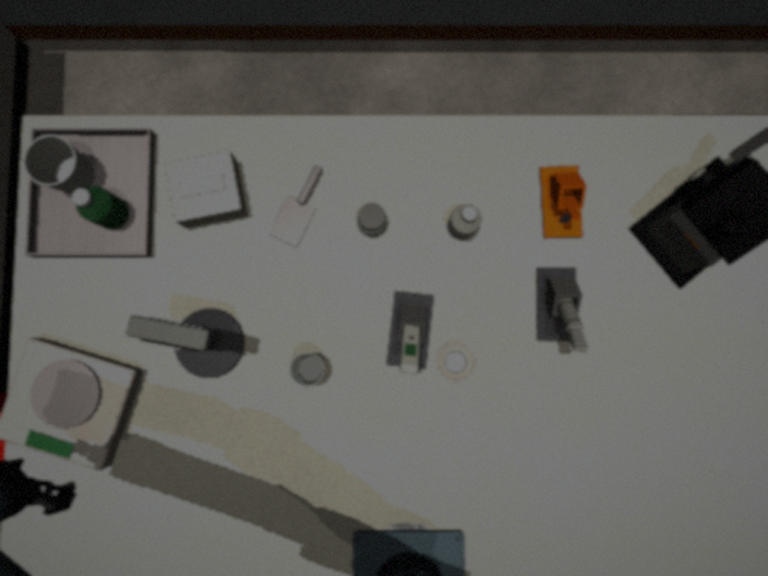

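View pics/side_2.png

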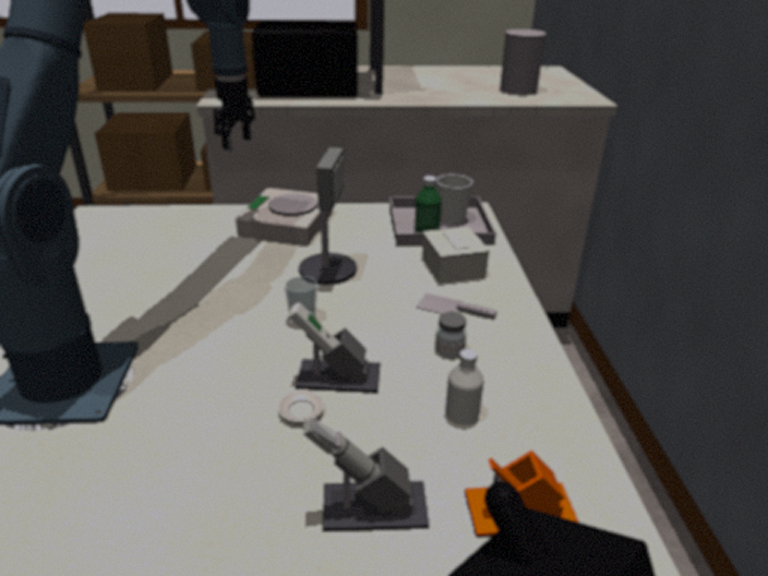

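The top view shows the refractometer in its holder at about (565,310) in the 1.5x picture. The pen meter is at (410,340), the orange look-alike at (562,200), and the lamp at about (170,335) with its wide head running along world y. The side view agrees: the tube leans with its prism up and toward the robot at (315,425).

Run:
```python
from h import *
for n in ('top','side'):
    W=np.load(n+'.npz')['W']; P=np.load(n+'.npz')['p']
    m=(W[...,0]>.38)&(W[...,0]<.65)&(W[...,1]>.25)&(W[...,1]<.52)
    for lo,hi in((.16,.22),(.22,.272),(.272,.3)):
        s=m&(W[...,2]>lo)&(W[...,2]<hi); q=W[s]
        if len(q)<5: continue
        c,sz,a=cv2.minAreaRect(q[:,:2].astype(np.float32)*1000)
        print(n,lo,len(q),q.min(0).round(3),q.max(0).round(3),np.round(c),np.round(sz),round(a,1))
        if n=='side': print('normal pts mean rgb',P[s].mean(0))
    s=m&(W[...,2]>.004)&(W[...,2]<.03); q=W[s]
    if len(q)>5: print(n,'base',cv2.minEnclosingCircle(q[:,:2].astype(np.float32)*1000))
    # refractometer
    m=(W[...,0]>.4)&(W[...,0]<.65)&(W[...,1]>-.38)&(W[...,1]<-.23)
    for lo in np.arange(.09,.2,.012):
        q=W[m&(W[...,2]>lo)&(W[...,2]<lo+.012)]
        if len(q)>3: print(n,round(lo,3),len(q),'min',q.min(0).round(3),'max',q.max(0).round(3),'med',np.median(q,0).round(3))
    q=W[m&(W[...,2]>.006)&(W[...,2]<.02)]
    c=cv2.minAreaRect(q[:,:2].astype(np.float32)*1000); print('holder base',c)
    m=(W[...,0]>.4)&(W[...,0]<.65)&(W[...,1]>-.1)&(W[...,1]<.08)&(W[...,2]>.006)&(W[...,2]<.014)
    q=W[m]; print('holder b base',cv2.minAreaRect(q[:,:2].astype(np.float32)*1000))
```

```text
top 0.16 55 [0.461 0.329 0.187] [0.512 0.421 0.22 ] [481. 378.] [96. 45.] 78.9
top 0.22 165 [0.461 0.328 0.221] [0.516 0.449 0.272] [486. 391.] [124.  40.] 78.8
top 0.272 783 [0.461 0.329 0.272] [0.516 0.46  0.29 ] [489. 395.] [130.  35.] 79.0
top base ((516.4307250976562, 391.9522399902344), 176.32086181640625)
top 0.09 100 min [ 0.499 -0.326  0.09 ] max [ 0.57  -0.276  0.102] med [ 0.558 -0.297  0.094]
top 0.102 39 min [ 0.509 -0.316  0.103] max [ 0.54  -0.287  0.114] med [ 0.529 -0.297  0.109]
top 0.114 43 min [ 0.487 -0.313  0.114] max [ 0.529 -0.286  0.126] med [ 0.517 -0.294  0.121]
top 0.126 63 min [ 0.478 -0.315  0.126] max [ 0.52  -0.287  0.138] med [ 0.505 -0.299  0.134]
top 0.138 58 min [ 0.47  -0.313  0.138] max [ 0.511 -0.288  0.15 ] med [ 0.492 -0.297  0.143]
top 0.15 70 min [ 0.459 -0.312  0.15 ] max [ 0.486 -0.288  0.162] med [ 0.475 -0.3    0.158]
top 0.162 29 min [ 0.462 -0.312  0.162] max [ 0.478 -0.289  0.167] med [ 0.47  -0.299  0.163]
holder base ((521.8829956054688, -306.46014404296875), (218.6669464111328, 133.76953125), 2.150395154953003)
holder b base ((514.
[... 782 characters left out ...]
.114 106 min [ 0.489 -0.32   0.114] max [ 0.533 -0.295  0.126] med [ 0.519 -0.315  0.12 ]
side 0.126 125 min [ 0.477 -0.321  0.126] max [ 0.523 -0.295  0.138] med [ 0.507 -0.314  0.132]
side 0.138 135 min [ 0.47  -0.318  0.138] max [ 0.513 -0.292  0.15 ] med [ 0.497 -0.31   0.142]
side 0.15 121 min [ 0.46  -0.317  0.15 ] max [ 0.492 -0.292  0.162] med [ 0.48  -0.312  0.156]
side 0.162 78 min [ 0.462 -0.316  0.162] max [ 0.478 -0.291  0.169] med [ 0.47  -0.305  0.165]
holder base ((555.2388916015625, -305.9830017089844), (83.32024383544922, 150.24615478515625), 88.9088134765625)
holder b base ((508.943115234375, -30.93334197998047), (141.76905822753906, 202.98019409179688), 88.44667053222656)
```

Run:
```python
from h import *
i=cam('wrist'); s=bot.state()
p,d=bot.snapshot('wrist')
Rt=R.from_quat(s['orientation']); Rc=R.from_quat(i['attitude'])
print('cam in tool',(Rt.inv().apply(np.array(i['position'])-s['position'])).round(4),'R',(Rt.inv()*Rc).as_matrix().round(3), i['fx'],i['cx'],i['cy'])
print('tool axes',Rt.as_matrix().round(3))
cv2.imwrite('pics/w0.png',p[...,::-1])
W=np.load('top.npz')['W'];P=np.load('top.npz')['p']
# crop lamp from both
a=cv2.resize(P[185:265,75:185],None,fx=3.5,fy=3.5,interpolation=3)
b=cv2.resize(np.load('side.npz')['p'][90:195,170:270],None,fx=3.5,fy=3.5,interpolation=3)
h=max(a.shape[0],b.shape[0]);c=np.zeros((h,a.shape[1]+b.shape[1],3),np.uint8);c[:a.shape[0],:a.shape[1]]=a;c[:b.shape[0],a.shape[1]:]=b
cv2.imwrite('pics/lamp.png',np.clip(c.astype(float)*1.8,0,255).astype(np.uint8)[...,::-1])
# base circle
m=(W[...,0]>.38)&(W[...,0]<.65)&(W[...,1]>.25)&(W[...,1]<.52)&(W[...,2]>-.01)&(W[...,2]<.03)&(P.sum(-1)<220)
q=W[m]; print(len(q),q.min(0),q.max(0), P[225,150],P[260,100])
```

```text
cam in tool [ 0.0663 -0.0007 -0.1237] R [[ 0.001  0.965  0.261]
 [ 1.    -0.001 -0.001]
 [-0.     0.261 -0.965]] 268.15302438437675 253.4265341268827 188.80021197323197
tool axes [[-0.917  0.398  0.   ]
 [ 0.398  0.917 -0.   ]
 [-0.    -0.    -1.   ]]
1264 [ 0.41047639  0.30457376 -0.00838672] [0.54286349 0.46208099 0.02069801] [30 27 31] [114 113  98]
```

View pics/lamp.png

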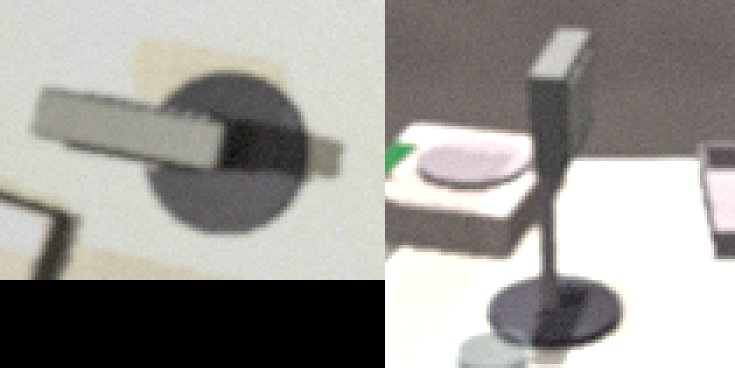

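The lamp crop shows a framed, brighter panel on the head's +x face at about (575,100). The post stands behind it toward -x, at about (548,230). So the window faces away from the robot, with its normal roughly (0.98, -0.19). Next I fit the tube.

Run:
```python
from h import *
d=np.array([-np.sin(np.radians(40)),0,np.cos(np.radians(40))]); n=np.array([d[2],0,-d[0]])
for c in('top','side'):
    W=np.load(c+'.npz')['W']; m=(W[...,0]>.42)&(W[...,0]<.62)&(W[...,1]>-.36)&(W[...,1]<-.25)&(W[...,2]>.06)
    q=W[m]; o=np.array([.5,-.3,.12]); a=(q-o)@d; b=(q-o)@n
    for lo in np.arange(-.08,.1,.012):
        k=(a>=lo)&(a<lo+.012)
        if k.sum()>4: print(c,round(lo,3),k.sum(),'n max/p90/med',b[k].max().round(3),np.percentile(b[k],90).round(3),np.median(b[k]).round(3),'y',np.percentile(q[k,1],[5,50,95]).round(3))
    print('amax',np.sort(a)[-8:].round(3))
    k=(a>0)&(a<.06)&(b>0.0)
    # world direction fit
    u,s,v=np.linalg.svd(q[k]-q[k].mean(0),full_matrices=False); print('dir',v[0].round(3),'mean',q[k].mean(0).round(3))
```

```text
top -0.08 79 n max/p90/med 0.036 0.034 0.03 y [-0.322 -0.298 -0.277]
top -0.068 155 n max/p90/med 0.036 0.033 0.017 y [-0.326 -0.294 -0.277]
top -0.056 41 n max/p90/med 0.036 0.02 0.014 y [-0.312 -0.293 -0.288]
top -0.044 34 n max/p90/med 0.02 0.018 0.014 y [-0.308 -0.294 -0.287]
top -0.032 35 n max/p90/med 0.022 0.019 0.015 y [-0.313 -0.296 -0.287]
top -0.02 29 n max/p90/med 0.02 0.019 0.014 y [-0.309 -0.294 -0.288]
top -0.008 33 n max/p90/med 0.02 0.019 0.015 y [-0.311 -0.295 -0.287]
top 0.004 51 n max/p90/med 0.02 0.016 0.013 y [-0.311 -0.298 -0.289]
top 0.016 39 n max/p90/med 0.015 0.012 0.008 y [-0.31  -0.296 -0.289]
top 0.028 33 n max/p90/med 0.011 0.009 0.007 y [-0.311 -0.298 -0.289]
top 0.04 41 n max/p90/med 0.01 0.009 0.006 y [-0.31  -0.299 -0.289]
top 0.052 40 n max/p90/med 0.006 0.004 -0.0 y [-0.311 -0.299 -0.29 ]
amax [0.057 0.057 0.058 0.058 0.058 0.058 0.059 0.06 ]
dir [-0.77  -0.052  0.636] mean [ 0.488 -0.299  0.147]
side -0.08 162 n max/p90/med 0.038 0.036 0.027 y [-0.331 -0.327 -0.284]
side -0.068 319 n max/p90/med 0.037 0.036 0.02 y [-0.33  -0.317 -0.283]
side -0.056 119 n max/p90/med 0.023 0.022 0.008 y [-0.319 -0.313 -0.304]
side -0.044 97 n max/p90/med 0.024 0.021 0.01 y [-0.319 -0.313 -0.303]
side -0.032 90 n max/p90/med 0.023 0.021 0.012 y [-0.319 -0.314 -0.303]
side -0.02 96 n max/p90/med 0.022 0.022 0.012 y [-0.319 -0.314 -0.303]
side -0.008 78 n max/p90/med 0.024 0.022 0.015 y [-0.319 -0.315 -0.302]
side 0.004 109 n max/p90/med 0.023 0.019 0.015 y [-0.318 -0.312 -0.295]
side 0.016 81 n max/p90/med 0.016 0.014 0.012 y [-0.316 -0.312 -0.296]
side 0.028 79 n max/p90/med 0.014 0.013 0.01 y [-0.316 -0.312 -0.295]
side 0.04 81 n max/p90/med 0.013 0.011 0.009 y [-0.316 -0.312 -0.294]
side 0.052 65 n max/p90/med 0.009 0.007 0.003 y [-0.315 -0.306 -0.292]
amax [0.058 0.058 0.058 0.058 0.058 0.058 0.058 0.059]
dir [ 0.758 -0.105 -0.644] mean [ 0.489 -0.308  0.148]
```

```bash
python3 -m handwheel '[0,0,1,0,0,0,1, 0,0,1,0,0,0,1, 0,0,1,0,0,0,1, 0,-0.5,0.4,0,0,-0.04,1, 0.27,-0.8,0,0,0,-0.045,1, 0.27,-0.9,0,0,0,-0.045,1, 0.27,-0.9,0,0,0,-0.045,1, 0.27,-0.9,0,0,0,-0.045,1, 0.27,-0.9,0,0,0,-0.045,1, 0.27,-0.9,0,0,0,-0.045,1]'
```

```text
clock: 2.45
position: [0.3402, 0.3042, 0.4204]
orientation: [0.64, 0.768, 0.0, -0.0]
force: [0.9, -0.4, -0.5]
opening: 0.0857
finger_force: 0.0
```

```bash
python3 -m handwheel '[0.36,-1,0,0,0,-0.0465,1, 0.36,-1,0,0,0,-0.0465,1, 0.36,-1,0,0,0,-0.0465,1, 0.36,-1,0,0,0,-0.0465,1, 0.36,-1,0,0,0,-0.0465,1, 0.36,-1,0,0,0,-0.0465,1, 0.36,-1,0,0,0,-0.0465,1, 0.36,-1,0,0,0,-0.0465,1, 0.36,-1,0,0,0,-0.0465,1, 0.36,-1,0,0,0,-0.0465,1, 0.36,-1,0,0,0,-0.0465,1, 0.36,-1,0,0,0,-0.0465,1]' && python3 -m handwheel '[0,0,-1,0,0.037,0,1, 0,0,-1,0,0.037,0,1, 0,0,-0.8,0,0.037,0,1, 0,0,0,0,0,0,1, 0,0,0,0,0,0,1]'
python3 - <<'E'
from h import *
s=bot.state(); Rt=R.from_quat(s['orientation']); print(s['position'].round(4)); print(Rt.as_matrix().round(3)); print(s['q'].round(3),s['force'].round(1))
i=cam('wrist'); p,d=bot.snapshot('wrist'); cv2.imwrite('pics/w1.png',p[...,::-1])
W=cloud('wrist',d,i); np.savez('wrist.npz',p=p,d=d,W=W)
D=np.array([-np.sin(np.radians(40)),0,np.cos(np.radians(40))]); n=np.array([D[2],0,-D[0]])
m=(W[...,0]>.42)&(W[...,0]<.62)&(W[...,1]>-.36)&(W[...,1]<-.25)&(W[...,2]>.06)
q=W[m]; o=np.array([.5,-.3,.12]); a=(q-o)@D; b=(q-o)@n
for lo in np.arange(-.08,.07,.012):
    k=(a>=lo)&(a<lo+.012)
    if k.sum()>4: print(round(lo,3),k.sum(),b[k].max().round(3),np.percentile(b[k],95).round(3),'y',np.percentile(q[k,1],[3,50,97]).round(3))
E
```

```text
clock: 3.65
position: [0.5439, -0.2599, 0.4204]
orientation: [1.0, 0.0, 0.0, -0.0]
force: [1.4, 0.3, 0.3]
opening: 0.0854
finger_force: 0.0
clock: 4.15
position: [0.5433, -0.2587, 0.2804]
orientation: [0.985, 0.002, -0.173, 0.0]
force: [-0.6, 0.3, 1.2]
opening: 0.0857
finger_force: 0.0
[ 0.5433 -0.2587  0.2804]
[[ 0.94   0.005 -0.342]
 [ 0.005 -1.    -0.001]
 [-0.342 -0.001 -0.94 ]]
[-0.161  0.746  0.817  1.408 -0.328  1.495 -0.904] [-0.6  0.3  1.2]
-0.08 532 0.035 0.034 y [-0.328 -0.304 -0.279]
-0.068 1110 0.035 0.034 y [-0.328 -0.303 -0.279]
-0.056 273 0.021 0.019 y [-0.316 -0.301 -0.289]
-0.044 277 0.02 0.019 y [-0.316 -0.301 -0.289]
-0.032 278 0.02 0.019 y [-0.317 -0.302 -0.289]
-0.02 287 0.021 0.019 y [-0.316 -0.301 -0.289]
-0.008 305 0.021 0.019 y [-0.316 -0.302 -0.289]
0.004 347 0.02 0.019 y [-0.315 -0.302 -0.29 ]
0.016 275 0.013 0.012 y [-0.313 -0.301 -0.291]
0.028 282 0.011 0.01 y [-0.313 -0.302 -0.291]
0.04 286 0.01 0.009 y [-0.313 -0.302 -0.291]
0.052 192 0.008 0.007 y [-0.314 -0.302 -0.291]
```

View pics/w1.png

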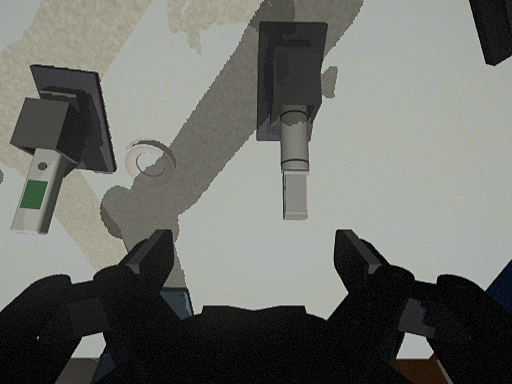

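The wrist view shows the refractometer at (295,165), prism head nearest the gripper at (295,195). The pen meter is to its left at (45,165). The tube axis is at y = -0.302.

```bash
python3 -m handwheel '[0.35,-0.43,0,0,0,0,1, 0.35,-0.43,0,0,0,0,1, 0,0,0,0,0,0,1, -0.18,0,-0.49,0,0,0,1, -0.18,0,-0.49,0,0,0,1, -0.18,0,-0.49,0,0,0,1, -0.18,0,-0.49,0,0,0,1, 0,0,0,0,0,0,1]'
```

```text
clock: 5.0
position: [0.5407, -0.3008, 0.184]
orientation: [0.985, 0.002, -0.172, -0.001]
force: [-0.5, 0.2, 0.3]
opening: 0.0854
finger_force: 0.0
```

```bash
python3 -m handwheel '[-0.165,-0.01,-0.49,0,0,0,1, -0.165,-0.01,-0.49,0,0,0,1, -0.165,0,-0.49,0,0,0,1, 0,0,0,0,0,0,1, 0,0,0,0,0,0,0, 0,0,0,0,0,0,0, 0,0,0,0,0,0,0, 0,0,0,0,0,0,0, 0,0,0,0,0,0,0, 0,0,0,0,0,0,0]' 50
```

```text
clock: 6.0
position: [0.5184, -0.3028, 0.1101]
orientation: [0.985, 0.002, -0.173, 0.0]
force: [1.7, 0.9, 5.9]
opening: 0.0288
finger_force: 48.8
```

```bash
python3 -m handwheel '[0,0,0,0,0,0,0, -0.13,0,0.15,0,0,0,0, -0.26,0,0.31,0,0,0,0, -0.26,0,0.31,0,0,0,0]'; python3 -m handwheel '[-0.26,0,0.31,0,0,0,0, -0.26,0,0.31,0,0,0,0, -0.26,0,0.31,0,0,0,0, 0,0,1,0,0,0,0, 0,0,1,0,0,0,0, 0,0,0,0,0,0,0]'
python3 - <<'E'
from h import *
p,d=bot.snapshot('side'); W=cloud('side',d,cam('side')); cv2.imwrite('pics/s3.png',cv2.resize(p,(768,576))[...,::-1]); s=bot.state(); print(s['position'],s['q'].round(2))
E
```

```text
clock: 6.4
position: [0.4862, -0.3022, 0.1478]
orientation: [0.985, 0.003, -0.172, -0.0]
force: [4.3, 0.4, -1.0]
opening: 0.0286
finger_force: 49.1
clock: 7.0
position: [0.4476, -0.3051, 0.2998]
orientation: [0.986, 0.002, -0.169, 0.002]
force: [0.4, -0.9, -1.9]
opening: 0.0286
finger_force: 49.9
[ 0.446994   -0.30364321  0.29656392] [-0.15  0.62  0.89  1.6  -0.25  1.41 -0.79]
```

View pics/s3.png

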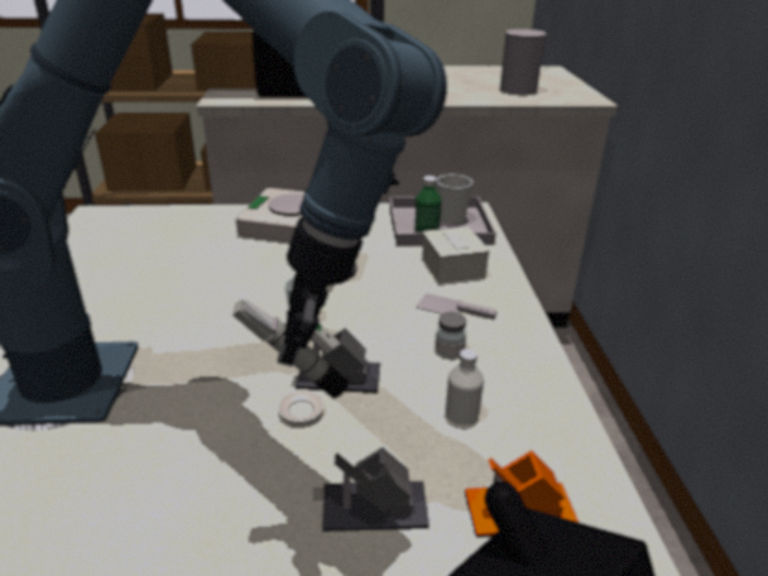

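The side view shows the refractometer clear of holder_a and held level-ish at about (290,340), with the pen meter still in its holder. I'll carry it high and pitch it level on the way.

```bash
python3 -m handwheel '[0,0,0.8,0,0,0,0, 0,0,1,0,0,0,0, 0.63,0.6,0.6,0,-0.0463,0,0, 0.63,0.7,0,0,-0.0463,0,0, 0.63,0.7,0,0,-0.0463,0,0, 0.63,0.7,0,0,-0.0463,0,0, 0.63,0.7,0,0,-0.0463,0,0, 0.63,0.7,0,0,-0.0463,0,0, 0.63,0.8,0,0,0,0,0, 0.63,0.8,0,0,0,0,0, 0,0,0,0,0,0,0]'; python3 -c "
from h import *
s=bot.state();print(R.from_quat(s['orientation']).as_matrix().round(3),s['q'].round(2))"
```

```text
clock: 8.15
position: [0.697, -0.0097, 0.4087]
orientation: [0.966, 0.008, 0.257, -0.001]
force: [-0.3, 1.3, -2.3]
opening: 0.0285
finger_force: 50.0
[[ 0.868  0.017  0.497]
 [ 0.016 -1.     0.006]
 [ 0.497  0.002 -0.868]] [-0.73  0.3   0.85  1.72 -0.38  0.72 -1.29]
```

```bash
python3 -m handwheel '[0,0.8,0,0,0,-0.0165,0, 0,0.95,0,0,0,-0.0165,0, 0,0.95,0,0,0,-0.0165,0, 0,0.95,0,0,0,-0.0165,0, 0,0.95,0,0,0,0,0, 0,0.95,0,0,0,0,0, 0,0.95,0,0,0,0,0, 0,0.95,0,0,0,0,0, 0,0,0,0,0,0,0, 0,0,0,0,0,0,0]'
python3 - <<'E'
from h import *
s=bot.state();print(R.from_quat(s['orientation']).as_matrix().round(3),s['q'].round(2))
P={}
for n in('top','side'):
    p,d=bot.snapshot(n); P[n]=p; np.savez(n+'4.npz',p=p,d=d,W=cloud(n,d,cam(n)))
    for t in('prism_end','eyepiece_end','lamp_window'):
        for r in bot.tip_of(t,n)[:2]: print(n,t,round(r['confidence'],2),np.round(r['location']))
a=cv2.resize(P['top'][80:280,40:240],(400,400)); b=cv2.resize(P['side'][60:260,150:350],(400,400))
cv2.imwrite('pics/l4.png',np.clip(np.hstack([a,b])*1.6,0,255).astype(np.uint8)[...,::-1])
E
```

```text
clock: 9.15
position: [0.694, 0.3539, 0.4092]
orientation: [0.961, -0.096, 0.256, 0.029]
force: [0.8, -1.5, -1.7]
opening: 0.0283
finger_force: 50.1
[[ 0.85  -0.199  0.487]
 [-0.17  -0.98  -0.104]
 [ 0.498  0.006 -0.867]] [-1.28  0.65  1.01  1.39 -0.26  0.95 -2.16]
top prism_end 0.91 [107. 160.]
top eyepiece_end 0.74 [206. 245.]
top eyepiece_end 0.6 [128.  85.]
top lamp_window 0.9 [116. 212.]
side prism_end 0.86 [262.  67.]
side eyepiece_end 0.72 [316.  71.]
side lamp_window 0.88 [225. 121.]
side lamp_window 0.41 [221. 226.]
```

View pics/l4.png

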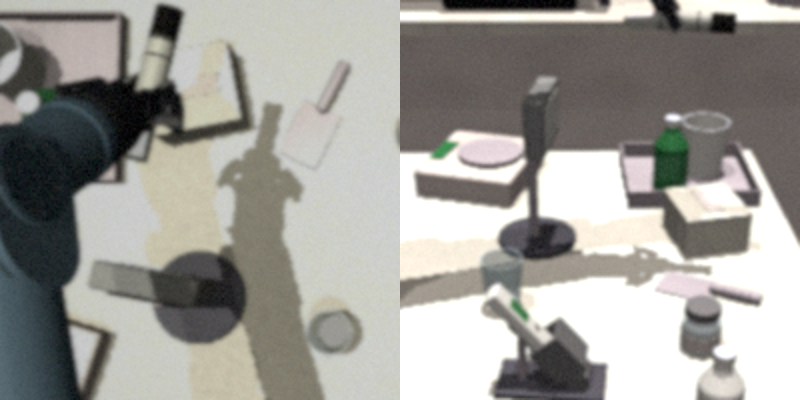

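Run:
```python
from h import *
def proj(n,w):
    i=cam(n); r=R.from_quat(i['attitude']); c=r.inv().apply(np.array(w)-i['position']); return np.round([i['cx']+i['fx']*c[0]/-c[2], i['cy']+i['fy']*c[1]/c[2]],1)
for n in('top','side'):
    print(n,'front(+x)',proj(n,[.506,.389,.235]),'back',proj(n,[.472,.395,.235]))
# side face brightness rows across the +x face
z=np.load('side4.npz'); P=z['p'].astype(int).sum(-1); 
print(P[98:142:3,210:234])
W=z['W']; m=(W[...,0]>.5)&(W[...,0]<.95)&(W[...,1]>.2)&(W[...,1]<.45)&(W[...,2]>.33)&(W[...,2]<.48)
v,u=np.nonzero(m); print(len(v),u.min(),u.max(),v.min(),v.max())
for lo in np.arange(.5,.9,.02):
    q=W[m&(W[...,0]>=lo)&(W[...,0]<lo+.02)]
    if len(q)>3: print(round(lo,2),len(q),'y',np.percentile(q[:,1],[5,50,95]).round(3),'z',np.percentile(q[:,2],[3,50,97]).round(3))
```

```text
top front(+x) [119.2 214.9] back [116.5 228.5]
side front(+x) [224.9 119.6] back [214.6 119. ]
[[181 176 172 181 167 180 162 180 205 243 265 262 262 263 268 254 242 235
  195 174 182 172 175 172]
 [176 179 162 178 180 179 193 230 280 321 328 327 320 316 309 297 271 217
  169 153 162 175 176 171]
 [182 178 170 171 194 228 268 284 292 279 288 277 289 285 257 206 177 189
  200 183 175 170 175 177]
 [177 168 167 172 166 175 183 176 160 141 142 132 126 123 124 168 185 192
  174 165 168 170 167 172]
 [167 158 131 137 134 151 143 138 153 157 144 134 129 128 176 182 165 150
  154 164 170 175 174 177]
 [157 139 120 119 113 121 123 134 131 117 123 130 136 161 177 161 162 166
  167 161 174 170 174 177]
 [169 135 123 121 118 113 117 130 116 119 115 124 133 164 171 160 163 173
  174 168 177 177 184 169]
 [181 152 138 115 125 122 129 119 113 126 118 122 149 163 164 171 170 166
  166 178 180 183 189 173]
 [170 143 108 119 117 125 126 121 117 133 122 116 140 168 170 161 160 156
  168 164 188 197 186 180]
 [166 155 134 123 122 110 113 118 122 129 118 119 147 163 171 164 166 165
  148 167 185 186 190 
[... 298 characters left out ...]
 217 216]
 [271 245 207 146 117 112 127 115 131 114 112 154 274 402 479 504 508 507
  507 508 507 507 511 503]
 [463 464 385 255 150 131 122 138 109 121 168 288 405 476 503 499 500 504
  509 502 497 508 504 498]]
803 262 318 43 76
0.62 51 y [0.318 0.352 0.365] z [0.398 0.408 0.478]
0.64 113 y [0.291 0.308 0.363] z [0.398 0.45  0.479]
0.66 171 y [0.294 0.329 0.353] z [0.399 0.442 0.479]
0.68 148 y [0.312 0.327 0.373] z [0.398 0.43  0.474]
0.7 86 y [0.323 0.334 0.369] z [0.397 0.417 0.444]
0.72 67 y [0.325 0.329 0.339] z [0.398 0.412 0.424]
0.74 74 y [0.319 0.326 0.335] z [0.396 0.414 0.425]
0.76 71 y [0.315 0.321 0.331] z [0.398 0.413 0.424]
0.78 22 y [0.314 0.318 0.326] z [0.399 0.416 0.424]
```

```bash
python3 -m handwheel '[0,0,-0.4,0,0,0,0, 0,0,-0.5,0,0,0,0, 0,0,-0.5,0,0,0,0, 0,0,-0.5,0,0,0,0, 0,0,-0.5,0,0,0,0, 0,0,-0.5,0,0,0,0, 0,0,-0.4,0,0,0,0, 0,0,-0.18,0,0,0,0, 0,0,0,0,0,0,0]'; python3 -m handwheel '[-0.25,0.04,0,0,0,0,0, -0.3,0.05,0,0,0,0,0, -0.3,0.05,0,0,0,0,0, -0.2,0.04,0,0,0,0,0, 0,0,0,0,0,0,0, 0,0,0,0,0,0,0, 0,0,0,0,0,0,0]'
python3 - <<'E'
from h import *
s=bot.state();print(R.from_quat(s['orientation']).as_matrix().round(3),s['q'].round(2))
p,d=bot.snapshot('side'); W=cloud('side',d,cam('side'))
for t in('prism_end','eyepiece_end','lamp_window'):
    for r in bot.tip_of(t,'side')[:2]: print(t,round(r['confidence'],2),np.round(r['location']))
m=(W[...,0]>.45)&(W[...,0]<.95)&(W[...,1]>.2)&(W[...,1]<.48)&(W[...,2]>.16)&(W[...,2]<.3)
for lo in np.arange(.5,.8,.02):
    q=W[m&(W[...,0]>=lo)&(W[...,0]<lo+.02)]
    if len(q)>3: print(round(lo,2),len(q),'y',np.percentile(q[:,1],[5,50,95]).round(3),'z',np.percentile(q[:,2],[3,50,97]).round(3))
pt,dt=bot.snapshot('top')
cv2.imwrite('pics/l5.png',np.clip(np.hstack([cv2.resize(pt[80:280,40:240],(400,400)),cv2.resize(p[60:210,180:330],(400,400))])*1.6,0,255).astype(np.uint8)[...,::-1])
E
```

```text
clock: 10.45
position: [0.6946, 0.3518, 0.2369]
orientation: [0.961, -0.097, 0.257, 0.028]
force: [0.3, 0.1, -1.1]
opening: 0.0284
finger_force: 50.1
clock: 11.15
position: [0.6434, 0.3607, 0.2388]
orientation: [0.961, -0.098, 0.258, 0.027]
force: [-0.8, -0.0, -1.4]
opening: 0.0285
finger_force: 50.1
[[ 0.848 -0.202  0.491]
 [-0.174 -0.979 -0.103]
 [ 0.501  0.002 -0.865]] [-1.36  0.75  0.94  1.69 -0.33  0.61 -2.21]
prism_end 0.69 [244. 122.]
eyepiece_end 0.82 [295. 124.]
lamp_window 0.89 [224. 119.]
0.5 196 y [0.349 0.392 0.445] z [0.194 0.253 0.287]
0.52 7 y [0.447 0.449 0.45 ] z [0.214 0.225 0.235]
0.56 18 y [0.361 0.366 0.379] z [0.225 0.233 0.24 ]
0.58 62 y [0.305 0.361 0.378] z [0.226 0.24  0.299]
0.6 106 y [0.306 0.334 0.368] z [0.225 0.264 0.298]
0.62 128 y [0.314 0.34  0.378] z [0.227 0.272 0.297]
0.64 110 y [0.33  0.343 0.4  ] z [0.224 0.25  0.281]
0.66 57 y [0.337 0.343 0.355] z [0.225 0.242 0.251]
0.68 61 y [0.332 0.338 0.349] z [0.227 0.24  0.252]
0.7 59 y [0.327 0.334 0.346] z [0.225 0.242 0.252]
0.72 45 y [0.324 0.332 0.342] z [0.226 0.242 0.251]
```

View pics/l5.png

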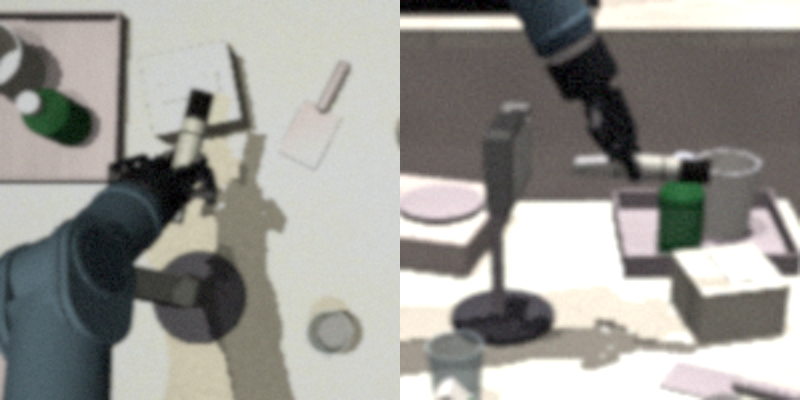

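The tube is level at about (640,165) in the right half. Its prism end at about (575,162) faces the window roughly 6 cm away. I'll close in about 12 mm, settle and verify.

```bash
python3 -m handwheel '[-0.1,0.02,-0.04,0,0,0,0, -0.14,0.02,-0.04,0,0,0,0, 0,0,0,0,0,0,0, 0,0,0,0,0,0,0, 0,0,0,0,0,0,0, 0,0,0,0,0,0,0, 0,0,0,0,0,0,0]'
python3 - <<'E'
from h import *
s=bot.state(); print(s['position'].round(4),np.abs(s['joint_vel']).max().round(4),s['force'].round(1),s['finger_force'])
p,d=bot.snapshot('side'); W=cloud('side',d,cam('side'))
m=(W[...,0]>.53)&(W[...,0]<.59)&(W[...,1]>.3)&(W[...,1]<.42)&(W[...,2]>.2)&(W[...,2]<.255)
q=W[m];print(len(q),q.min(0).round(3),q.max(0).round(3))
print(bot.sign_off())
E
```

```text
clock: 12.1
position: [0.6308, 0.363, 0.2343]
orientation: [0.961, -0.098, 0.258, 0.027]
force: [0.1, -0.1, -1.4]
opening: 0.0285
finger_force: 50.1
[0.6308 0.363  0.2343] 0.0019 [ 0.1 -0.1 -1.4] 50.0798499584198
70 [0.559 0.356 0.218] [0.589 0.39  0.239]
the job is handed in; nothing more can be done
None
```

The job is handed in at about 12 s: the refractometer is held level and still, cover plate up, with its prism end about 5 cm in front of the middle of the lamp's window (no judging result was returned).

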